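# Post a spent battery through a spring flap

## Task

Put the spent battery that lies on the tray of the green battery box into the box, without gripping or lifting it: push the spring flap open by its orange roller bar with one finger and keep it open, push the battery along the tray and over its end into the box with the other finger, then let go so that the flap shuts. Leave the other things on the worktop where they are.

Things in the scene. Friction and masses are not known exactly. Their poses are not given: they have to be found in the camera images.
- box: Green battery collection box, 220 (x) x 170 (y) x 135 mm high, fixed to the worktop; hollow. Origin on its underside, x = -110 to 110, y = -95 to 75; z up; x is the direction in which the battery is to be pushed, y points to the hinge side. On its top (z = 135): a grey tray, then an opening (x = 15 to 100, y = -85 to 65) under a black spring flap with an orange bar. Place and turn vary.
- tray_end (a point): Middle of the tray's open end, on its surface (box frame x = 15, y = -42, z = 135 mm). The tray is a flat lane 28 mm wide (y = -56 to -28) between two side lips 6 mm high, from x = -110 to 15 mm, open at both ends. What is pushed over this end while the flap is open 0.6 rad or more falls to the floor of the box.
- flap (a joint): Flap angle (rad): 0 shut, level with the tray; 0.95 fully open (stop). A spring shuts it; 2 N down on the bar start it, about 4 N hold it at 0.8. A black guard on the flap, 16 mm high, stands across the tray end (x = 19 to 22 mm) and bars the way while the flap is shut; it sinks into the box as the flap opens.
- flap_hinge (a point): Point on the flap's hinge line (box frame x = 0, y = 65, z = 135 mm), which runs along the box's x axis; the flap's -y side swings down into the box. The flap covers the opening beyond the tray end and also the strip beside the tray (x = -100 to 98, y = -5 to 65 mm).
- push_bar (a point): Middle of the top of the flap's orange bar, a roller that turns freely about its own axis; the point moves with the flap. It runs along box x = -96 to 56 mm, radius 18, axis (flap shut) at y = 30, 20 above the tray plane: top 38 above it, 72 mm beside the tray's middle. A fingertip pressing it down to 5 mm above the tray plane opens the flap 0.84 rad, to 12 mm 0.66 rad.
- battery: Silver, white and green AA-size battery, 15 mm diameter, 50 mm long, about 25 g, lying along the tray (its long axis is its own y axis, roughly along the box's x axis). Origin: middle of its length, at its underside. Its middle starts 40 to 65 mm short of the tray end. It slides when pushed on its end face; it may roll against a side lip.
- mug: bystander: green and white mug, 78x116x101 with its handle (mm). Origin: centre of its underside
- tin: bystander: short food tin, 86 across, 40 high (mm). Origin: centre of its underside
- spice_jar: bystander: spice jar with green cap, 46 across, 105 high (mm). Origin: centre of its underside
- salt: bystander: small salt shaker with grey cap, 44 across, 90 high (mm). Origin: centre of its underside
- timer: bystander: red and white kitchen timer, 63 across, 46 high (mm). Origin: centre of its underside
- keys: bystander: bunch of keys lying flat, 104x115x8 (mm). Origin: centre of its underside

How it is judged:
By the outcome, as a careful person would: the job done as asked, in the order asked, and still so for the second after the job is handed in, with the robot touching nothing.
It also fails if it takes over 38 s, if anything falls off the work surface, if the arm or the gripper's body presses on something with over 40 N, if the wrist force passes 120 N, or if a joint passes its speed limit or range.

## Robot

A 6-joint arm with a two-finger parallel gripper is mounted at the origin on a cart in front of the work surface, level with it; the furniture and walls round the work are solid. World frame = base frame: x ahead of the robot, y to its left, z up, the work surface at z = 0. Lengths are in mm, angles in rad, forces in N, time in s.
With the tool pointing down it reaches from about 275 to 1000 mm from the base axis. Payload 8.4 kg.
Tool frame: the origin (TCP) lies at the very end of the fingers, on their centre line; the grasp point (between the pads) lies 19 mm behind it; z points along the fingers, y is the line along which they close (so a half turn about z gives the same grasp; the last joint's range is limited). The gripper opens to 85 mm and grips with 20 to 120 N. Pads are 22 mm wide; open, the fingers measure 114 mm over their backs; the gripper's body (76 mm by 85 mm) begins 54 mm behind the grasp point. The pads swing forward as they close: fully open they stand 13 mm farther back than shut.
Start: joints at [1.156, 0.353, 1.633, -0, 1.155, -0.002], TCP at [250.734, 572.504, 231.281] pointing down, gripper open.
Joint ranges: [-2.63, 2.63], [-0.92, 2.1], [0.06, 2.66], [-1.3, 4.44], [0, 2.69], [-3.02, 3.02]. Speed limits (rad/s): [2.22, 2.22, 2.79, 3.14, 3.14, 3.14].

## Interface

Orientations are given as [roll, pitch, yaw] about the fixed x, y, z axes, in that order (R = Rz(yaw) Ry(pitch) Rx(roll)).
In Python, from rig import sensors, grab_frame, camera_params, order gives the robot as it stands. The module is installed in compiled form; this text tells all that it offers.
- The arm moves only by the tool move_arm, never from a script. Its argument "motion" is a list of rows, each a list of 7 numbers: the turn, a rotation vector about the tool's x, y, z in normalised numbers (1 is pi rad), then the shift along the tool's x, y, z in fractions of the full range, 1 being 1 m, then the finger opening in m, from 0 to 0.0854. A call has 1 to 8 rows; each row is the pose to reach, as a shift and turn from the pose commanded when the call began, along the tool's axes at that moment; what a row does not reach only later rows make up. A row lasts 1/8 s, in which the tool goes at most 62.5 mm and 10.7 degrees, less where a joint would pass 70% of its speed; a pose out of reach is approached as far as the arm can. A shift or turn number past 1, either way, is cut back to 1. A call with a gripper value outside its range is refused whole. The fingers move at their own pace and stop on an object; "grip_force" is the grip in N (left out, the last holds). Time passes only in rows, so rows that repeat a pose let the fingers close. It gives the time, the measured TCP pose, the force, the opening and the grip force at its end, in the units of the state.
- sensors.sense(): the state, without advancing time (a new reading comes with each control period).
- grab_frame(name): name is "side" or "top" or "wrist"; returns (picture, depth): 400x640x3 uint8, red, green, blue; 400x640 float32, mm along the optical axis (not along the pixel's ray), 0 where there is no reading.
- camera_params(name): a dict with "camera_matrix" (3x3 intrinsics, pixels), "world_from_camera" (4x4, takes a point from camera to world coordinates). Camera axes: x right, y down, z forward; pixel columns grow to the right and rows downward; lengths in mm; the calibration is good to about 2 mm. A picture is of the moment at which its call begins: read the wrist's pose just before it. camera_params takes no time and is no camera call; for the wrist camera it gives the pose at the moment of the call.
- order.sign_off(): hands the job in; it is judged then, once.
The state is a dict: "clock": time; "qpos": joint angles; "qvel": joint speeds; "joint_efforts": joint torques, N m; "eef_pos": TCP position; "tcp_rot": TCP orientation; "contact_force": force on the tool from outside, world axes, zero at the start; "wrist_torque": the same for the moment, N m; "opening": opening from 0.0 (shut) to 1.0 (fully open); "grasp_force": force on a finger pad.
Only numpy, scipy, OpenCV 4.12 (cv2) and the standard library are available. Lean on these libraries where they do the work, as an engineer would, in place of code of your own. Each camera call takes 0.05 s, during which the arm holds its last target. There are 200 camera calls.

## Working session

There is one attempt and no reset: what is moved stays moved. The work goes in short steps, Python scripts to look and compute and a tool call to move; the robot and the scene stay as the last step left them, time stands still between calls to the robot, and variables do not carry over. Pictures are saved under pics/ and viewed, at most 10 in all, crops included, and the job is handed in when it is done.

Besides the shell and the picture viewer there is one more tool, called after "Call:" as name(argument=value, ...), one argument or row to a line, values as JSON. move_arm: Moves the arm, as the interface text tells. Its arguments: {"type":"object","properties":{"motion":{"type":"array","items":{"type":"array","items":{"type":"number"}}},"grip_force":{"type":"number"}},"required":["motion"]}

```bash
mkdir -p pics; python3 - <<'E'
from rig import sensors, grab_frame, camera_params
import cv2,numpy as np
s=sensors.sense();print(s)
for n in("top","side"):
    p,d=grab_frame(n);cv2.imwrite(f"pics/{n}0.png",p[:,:,::-1]);np.savez(f"{n}0.npz",p=p,d=d,**camera_params(n))
    print(n,camera_params(n))
E
```

```text
{'clock': 0.0, 'qpos': array([ 1.15561398e+00,  3.53622406e-01,  1.63419311e+00,  1.21586921e-05,
        1.15519204e+00, -2.36885868e-03]), 'qvel': array([-0.00032889, -0.00036916, -0.00044621,  0.00163368, -0.0014019 ,
       -0.00012199]), 'joint_efforts': array([-3.61460887e-03, -6.05242753e+01, -3.42061973e+01, -3.23421191e-04,
        9.34102776e-03, -9.40749942e-05]), 'eef_pos': array([250.51671186, 572.04273841, 230.55252447]), 'tcp_rot': array([-3.14017778e+00, -1.44683637e-05,  2.72877424e+00]), 'contact_force': array([-0.74394011,  0.80384999,  0.00341718]), 'wrist_torque': array([-0.0083332 , -0.03657451, -0.00428127]), 'grasp_force': 0.0, 'opening': 0.9983457703307843}
top {'camera_matrix': array([[435.35539535,   0.        , 317.49530237],
       [  0.        , 435.35539535, 194.19746926],
       [  0.        ,   0.        ,   1.        ]]), 'world_from_camera': array([[-2.88001593e-02, -9.83512773e-01,  1.78530601e-01,
         2.33918691e+02],
       [-9.99578123e-01,  2.90084527e-02, -1.44415227e-03,
        -2.79022834e+01],
       [-3.75855428e-03, -1.78496875e-01, -9.83933300e-01,
         1.45463513e+03],
       [ 0.00000000e+00,  0.00000000e+00,  0.00000000e+00,
         1.00000000e+00]])}
side {'camera_matrix': array([[505.55920132,   0.        , 320.42828985],
       [  0.        , 505.55920132, 201.14194783],
       [  0.        ,   0.        ,   1.        ]]), 'world_from_camera': array([[-9.07727004e-01, -2.43710942e-01,  3.41521102e-01,
        -7.91285563e+01],
       [-4.19371731e-01,  5.51500700e-01, -7.21092455e-01,
         1.16741028e+03],
       [-1.26110054e-02, -7.97779390e-01, -6.02817557e-01,
         1.14451830e+03],
       [ 0.00000000e+00,  0.00000000e+00,  0.00000000e+00,
         1.00000000e+00]])}
```

View pics/top0.png

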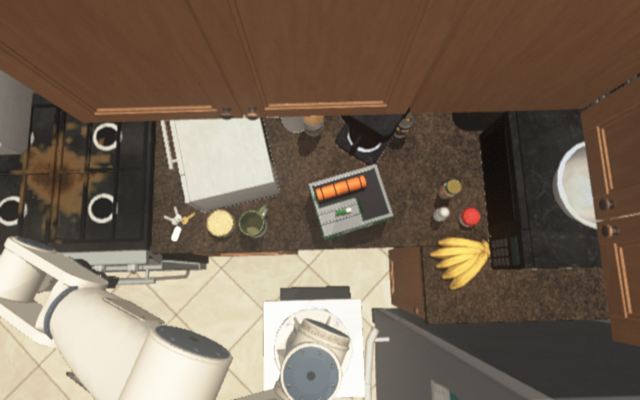

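View pics/side0.png

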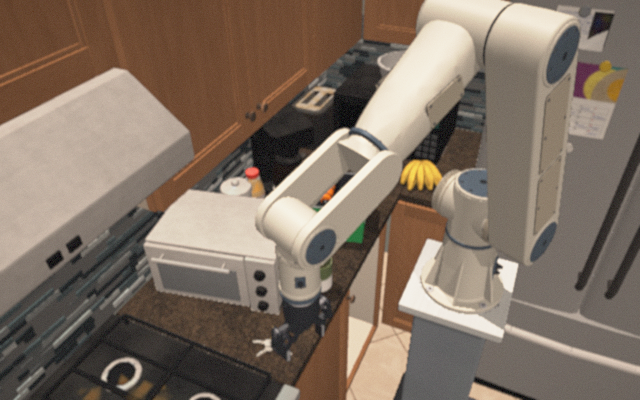

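The top view shows the box at about (350,200): the orange bar at (341,187), the tray with the battery at (343,211), the flap at the right, so box x points roughly to world -y. The side view is blocked by the arm.

```bash
cat > h.py <<'E'
import numpy as np,cv2
def pts(K,T,d,uv):
    uv=np.atleast_2d(uv).astype(float);z=np.array([d[int(v),int(u)] for u,v in uv])
    c=np.c_[(uv-K[:2,2])/K[[0,1],[0,1]]*z[:,None],z]
    return c@T[:3,:3].T+T[:3,3]
def plane(K,T,uv,z):
    uv=np.atleast_2d(uv).astype(float);r=np.c_[(uv-K[:2,2])/K[[0,1],[0,1]],np.ones(len(uv))]@T[:3,:3].T
    return T[:3,3]+r*((z-T[2,3])/r[:,2])[:,None]
def orange(p):
    h=cv2.cvtColor(p,cv2.COLOR_RGB2HSV);return cv2.inRange(h,(5,150,120),(20,255,255))
E
python3 - <<'E'
import numpy as np,cv2
from h import *
f=np.load("top0.npz");p,d,K,T=f['p'],f['d'],f['camera_matrix'],f['world_from_camera']
m=orange(p);m[:170]=0;m[205:]=0;m[:,:300]=0;m[:,380:]=0
c=max(cv2.findContours(m,0,1)[0],key=cv2.contourArea);r=cv2.minAreaRect(c);print(r)
print(plane(K,T,cv2.boxPoints(r),160))
print(pts(K,T,d,[(342,187),(343,211),(375,190),(330,215),(312,185),(388,210),(252,222)]))
cv2.imwrite("pics/crop.png",cv2.resize(p[155:250,295:405][:,:,::-1],None,fx=6,fy=6,interpolation=2))
E
```

```text
((340.62847900390625, 187.26148986816406), (12.16439437866211, 51.05214309692383), 73.3007583618164)
[[ 485.79894893  -21.00576915  160.        ]
 [ 526.90728245 -171.1753554   160.        ]
 [ 490.42560117 -180.04097961  160.        ]
 [ 449.7244096   -30.55292638  160.        ]]
[[ 487.51778255 -104.29161468  166.49154235]
 [ 416.91063363 -105.48606608  148.85584804]
 [ 481.46884617 -207.64946154  134.01715773]
 [ 408.14457267  -66.24939056  131.60185694]
 [ 501.97091953  -13.72555754  138.86848281]
 [ 418.22429893 -244.36023354  132.67822878]
 [ 408.68367539  191.59876763    6.5396611 ]]
```

View pics/crop.png

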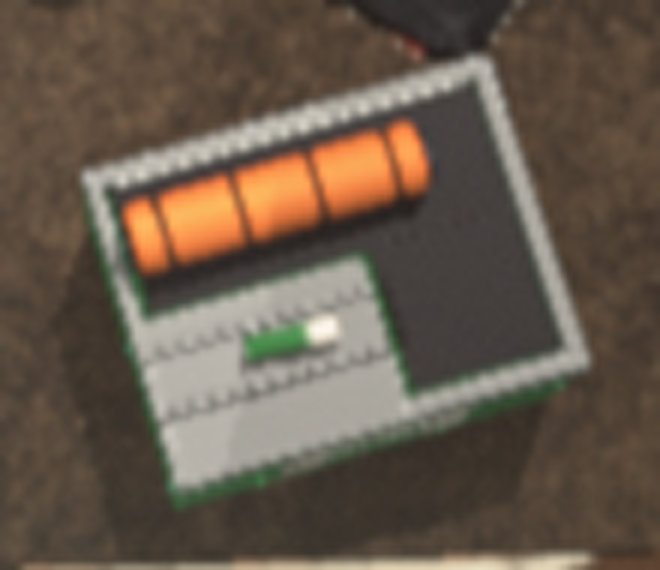

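The crop shows the bar, tray, battery (green/white, from (245,345) to (340,328) in the crop) and flap; the silver end does not stand out. I get the wrist camera offset next and move above the box for a close look.

```bash
cat >> h.py <<'E'
from scipy.spatial.transform import Rotation as Ro
def rel(s,tp,trpy):
    R0=Ro.from_euler('xyz',s['tcp_rot']);R1=Ro.from_euler('xyz',trpy)
    return np.round((R0.inv()*R1).as_rotvec(),4),np.round(R0.inv().apply(np.array(tp)-s['eef_pos'])/1000,4)
E
python3 - <<'E'
from rig import *
from h import *
s=sensors.sense();c=camera_params("wrist");T=c["world_from_camera"]
R=Ro.from_euler('xyz',s['tcp_rot']).as_matrix()
print(R.T@(T[:3,3]-s['eef_pos']));print(R.T@T[:3,:3]);print(c["camera_matrix"])
print(rel(s,[450,-100,330],[np.pi,0,1.838]))
E
```

```text
[ 8.25875837e+01 -1.74311508e-02 -1.42477858e+02]
[[-2.54649476e-04 -9.46869330e-01 -3.21618418e-01]
 [ 9.99999679e-01 -4.85333490e-04  6.37084167e-04]
 [-7.59327647e-04 -3.21618152e-01  9.46869150e-01]]
[[319.23481651   0.         327.21285498]
 [  0.         319.23481651 199.78234077]
 [  0.           0.           1.        ]]
(array([-1.200e-03,  5.000e-04,  8.908e-01]), array([-0.4523, -0.5358, -0.0987]))
```

Units first: turns go in shares of pi rad. So 0.891 rad / 3.1416 = 0.2836.

Call:
move_arm(
  motion=[
    [0,0,0.0477,-0.036,-0.043,-0.01,0.085],
    [0,0,0.0955,-0.073,-0.087,-0.03,0.085],
    [0,0,0.1432,-0.109,-0.13,-0.03,0.085],
    [0,0,0.191,-0.146,-0.173,-0.03,0.085],
    [0,0,0.2387,-0.182,-0.217,-0.03,0.085],
    [0,0,0.2836,-0.219,-0.26,-0.03,0.085],
    [0,0,0.2836,-0.255,-0.303,-0.03,0.085],
    [0,0,0.2836,-0.292,-0.347,-0.03,0.085],
  ],
)

```text
clock: 1.1
eef_pos: [379.1, 135.8, 261.3]
tcp_rot: [3.141, -0.0, 1.838]
contact_force: [1.8, -0.7, 0.1]
opening: 0.998
grasp_force: 0.0
```

```bash
python3 - <<'E'
from rig import *
from h import *
s=sensors.sense();print(s['clock'],s['eef_pos'],s['tcp_rot'],s['qvel'],rel(s,[467,-163.5,260],[np.pi,0,1.838]))
E
```

```text
1.1 [379.0706668  135.82695722 261.30965841] [ 3.14122271e+00 -3.68890920e-05  1.83822918e+00] [-1.12708140e+00 -9.97947010e-02  8.96326831e-02  2.18317237e-04
 -6.16744718e-04 -1.11757479e+00] (array([ 0.0004, -0.    ,  0.0002]), array([-0.3119,  0.0057,  0.0013]))
```

Call:
move_arm(
  motion=[
    [0,0,0,-0.06,0.001,0,0.085],
    [0,0,0,-0.12,0.002,0,0.085],
    [0,0,0,-0.18,0.003,0,0.085],
    [0,0,0,-0.24,0.004,0,0.085],
    [0,0,0,-0.29,0.005,0,0.085],
    [0,0,0,-0.312,0.006,0,0.085],
    [0,0,0,-0.312,0.006,0,0.085],
    [0,0,0,-0.312,0.006,0,0.085],
  ],
)

```text
clock: 2.1
eef_pos: [466.6, -160.7, 261.0]
tcp_rot: [-3.141, -0.001, 1.838]
contact_force: [0.2, -0.7, -0.2]
opening: 0.995
grasp_force: 0.0
```

```bash
python3 - <<'E'
from rig import *
from h import *
s=sensors.sense();print(s['clock'],s['eef_pos'],s['tcp_rot'])
c=camera_params("wrist");p,d=grab_frame("wrist");cv2.imwrite("pics/w1.png",p[:,:,::-1]);np.savez("w1.npz",p=p,d=d,**c)
E
```

```text
2.1 [ 466.58240048 -160.72194705  261.00328372] [-3.14091804e+00 -9.57970614e-04  1.83827555e+00]
```

View pics/w1.png

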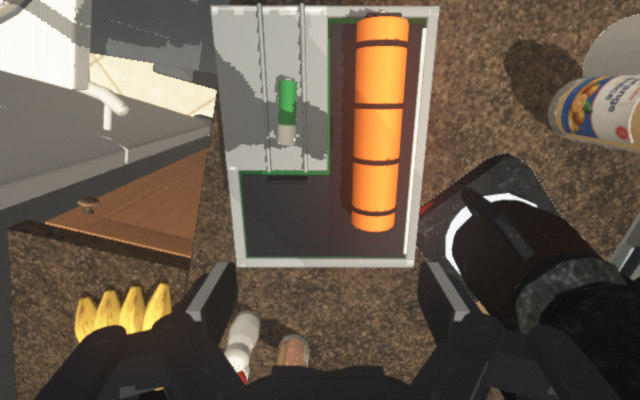

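The wrist view shows the whole box top: battery from (288,79) to (287,145), tray end at row ~172, lips at columns 263 and 303, the bar around (380,120).

```bash
python3 - <<'E'
from h import *
f=np.load("w1.npz");p,d,K,T=f['p'],f['d'],f['camera_matrix'],f['world_from_camera']
m=orange(p);m[:,:340]=0;m[:,420:]=0;m[240:]=0
c=max(cv2.findContours(m,0,1)[0],key=cv2.contourArea)
r=cv2.boxPoints(cv2.minAreaRect(c));print(r.round())
P=pts(K,T,d,[(380,30),(380,120),(374,215),(287,90),(287,135),(240,100),(315,100),(222,80),(425,250)]);print(P.round(1))
# bar points cloud, top line
v,u=np.nonzero(cv2.erode(m,np.ones((3,3))));Q=pts(K,T,d,np.c_[u,v]);
print('bar zmax',np.percentile(Q[:,2],[50,95,99]))
t=Q[Q[:,2]>np.percentile(Q[:,2],85)];ct=t[:,:2].mean(0);e=np.linalg.svd(t[:,:2]-ct,full_matrices=False)[2][0];e*=np.sign(-e[1]);n=np.array([-e[1],e[0]])
print('bar dir',e,np.degrees(np.arctan2(e[1],e[0])),'ct',ct)
a=(Q[:,:2]-ct)@e;b=(Q[:,:2]-ct)@n;print('along',np.percentile(a,[.3,99.7]),'across',np.percentile(b,[.5,99.5]))
# corners of box top & tray corner on z=135 and fit angle
def bx(x): return np.c_[(x[:,:2]-ct)@e,(x[:,:2]-ct)@n]
W=plane(K,T,[(211,7),(438,7),(414,267),(237,268),(328,173),(240,172),(263,90),(303,90)],135)
print(bx(W).round(1))
h=cv2.cvtColor(p,cv2.COLOR_RGB2HSV);g=cv2.inRange(h,(45,120,60),(75,255,255));g[:,:275]=0;g[:,301:]=0;g[160:]=0
v,u=np.nonzero(g);print('green',u.min(),u.max(),v.min(),v.max())
print('batt',bx(pts(K,T,d,[(288,79),(288,81),(288,85),(286,140),(286,144)])).round(1),bx(plane(K,T,[(288,79),(286,145)],145)).round(1))
print(p[68:84:1,288].tolist())
E
```

```text
[[355.  45.]
 [407.  45.]
 [407. 104.]
 [355. 104.]]
[[ 468.1  -35.1  171.1]
 [ 485.9  -89.3  171.7]
 [ 504.  -158.8  172.4]
 [ 415.3  -87.8  148.5]
 [ 423.  -120.2  150.2]
 [ 379.  -105.5  134.8]
 [ 437.1  -89.6  134.4]
 [ 362.7  -94.4  135. ]
 [ 620.6 -236.6   28. ]]
bar zmax [170.35644796 173.07213801 173.81540545]
bar dir [ 0.28839684 -0.95751097] -73.237998323895 ct [485.7555289  -93.77576735]
along [-68.54020976  80.09281026] across [-17.28359335  18.40563167]
[[ -85.4 -119.6]
 [ -81.2   47.8]
 [ 136.7   43.6]
 [ 133.5 -125.7]
 [  42.4  -36.4]
 [  39.6 -112.2]
 [ -26.7  -86.4]
 [ -25.9  -54.6]]
green 281 294 82 111
batt [[-33.9 -64.7]
 [-32.4 -64.3]
 [-29.6 -64.5]
 [ 11.  -68.6]
 [ 14.2 -68.9]] [[-34.  -64.9]
 [ 15.8 -69.7]]
[[181, 179, 169], [181, 179, 169], [180, 178, 169], [181, 178, 169], [180, 178, 169], [181, 179, 169], [180, 180, 169], [179, 178, 167], [154, 153, 143], [133, 132, 123], [182, 176, 161], [176, 171, 156], [136, 154, 124], [101, 167, 101], [87, 171, 93], [86, 172, 92]]
```

```bash
python3 - <<'E'
from h import *
f=np.load("w1.npz");p,d,K,T=f['p'],f['d'],f['camera_matrix'],f['world_from_camera']
W=plane(K,T,[(211,7),(438,7),(414,267),(237,268),(328,173),(240,172)],135)[:,:2]
B=np.array([(-110,-95),(-110,75),(110,75),(110,-95),(15,-5),(15,-85.)])
def kab(B,W):
    H=(B-B.mean(0)).T@(W-W.mean(0));th=np.arctan2(H[0,1]-H[1,0],H[0,0]+H[1,1]);R=np.array([[np.cos(th),-np.sin(th)],[np.sin(th),np.cos(th)]])
    o=W.mean(0)-R@B.mean(0);return th,R,o
th,R,o=kab(B,W);print(th,np.degrees(th),o);print(((W-o)@R-B).round(1))
def bx(uv,z): return ((plane(K,T,uv,z)[:,:2]-o)@R).round(1)
print('batt',bx([(288,79),(286,145)],142),'lips',bx([(263,90),(303,90)],138))
m=orange(p);m[:,:340]=0;m[:,420:]=0;m[240:]=0
m=cv2.erode(m,np.ones((3,3)))
v,u=np.nonzero(m);Q=pts(K,T,d,np.c_[u,v]);b=(Q[:,:2]-o)@R
print('bar',np.percentile(b,[.3,99.7],axis=0))
from rig import sensors
ex,ey=R[:,0],R[:,1]
s=sensors.sense()
print('tcp box',(s['eef_pos'][:2]-o)@R, 'tool yaw wanted',th+np.pi)
E
```

```text
-1.3015869480587783 -74.57543879308149 [ 465.95171298 -127.3417162 ]
[[ 0.3  1.5]
 [ 0.6 -1.1]
 [-1.5 -0.2]
 [-0.7  0.4]
 [ 1.1 -2.4]
 [ 0.1  1.7]]
batt [[-59.6 -38. ]
 [ -9.2 -41.7]] lips [[-51.7 -58.4]
 [-51.7 -26.9]]
bar [[-95.58946032  -7.922778  ]
 [ 53.14938677  45.70329034]]
tcp box [32.20510248 -8.14716446] tool yaw wanted 1.8400057055310148
```

To row units: -0.002 rad / 3.1416 = -0.0006.

Call:
move_arm(
  motion=[
    [0,0,-0.0006,0.04,0.001,0,0.054],
    [0,0,-0.0006,0.08,0.001,0.015,0.054],
    [0,0,-0.0006,0.118,0.001,0.03,0.054],
    [0,0,-0.0006,0.118,0.001,0.045,0.054],
    [0,0,-0.0006,0.118,0.001,0.046,0.054],
    [0,0,-0.0006,0.118,0.001,0.046,0.054],
  ],
)

```text
clock: 2.9
eef_pos: [437.3, -48.1, 215.7]
tcp_rot: [3.141, 0.0, 1.84]
contact_force: [-0.5, -0.0, 0.0]
opening: 0.635
grasp_force: 0.0
```

```bash
cat > st.py <<'E'
from rig import *
from h import *
o=np.array([465.95,-127.34]);th=-1.3016;R=np.array([[np.cos(th),-np.sin(th)],[np.sin(th),np.cos(th)]])
s=sensors.sense();print(round(s['clock'],2),'box',((s['eef_pos'][:2]-o)@R).round(1),'z',s['eef_pos'][2].round(1),s['tcp_rot'].round(4),'open mm',s['opening']*85.4,'F',s['contact_force'].round(1))
E
cat > shot.py <<'E'
import sys
exec(open('st.py').read())
n,cam=sys.argv[1:3];c=camera_params(cam);p,d=grab_frame(cam);cv2.imwrite(f"pics/{n}.png",p[:,:,::-1]);np.savez(n+".npz",p=p,d=d,**c)
E
python3 shot.py w2 wrist
```

```text
2.9 box [-84.   -6.5] z 215.7 [3.1412e+00 4.0000e-04 1.8397e+00] open mm 54.18662877849152 F [-0.5 -0.   0. ]
```

View pics/w2.png

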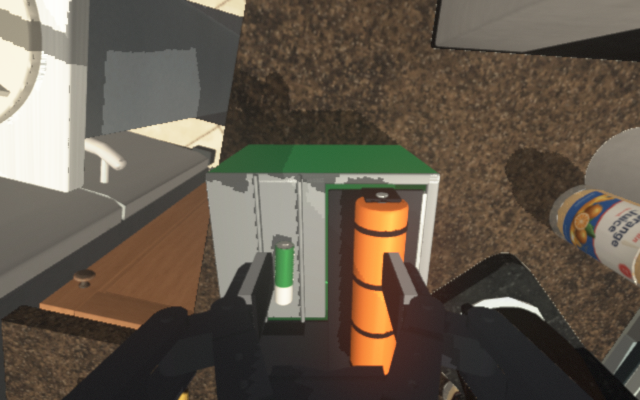

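The wrist view shows both fingertips at about (258,257) and (395,257), left one behind the battery's lane and the right one over the bar. I measure the tips by depth.

```bash
python3 - <<'E'
from h import *
f=np.load("w2.npz");p,d,K,T=f['p'],f['d'],f['camera_matrix'],f['world_from_camera']
o=np.array([465.95,-127.34]);th=-1.3016;R=np.array([[np.cos(th),-np.sin(th)],[np.sin(th),np.cos(th)]])
v,u=np.mgrid[235:310,225:430];uv=np.c_[u.ravel(),v.ravel()];P=pts(K,T,d,uv);b=np.c_[(P[:,:2]-o)@R,P[:,2]]
k=(P[:,2]>190)&(d[uv[:,1],uv[:,0]]>0)&(P[:,2]<260)
for sgn,n in((-1,'push'),(1,'bar')):
    q=b[k&(sgn*(b[:,1]+7)>0)];q=q[q[:,2]<q[:,2].min()+25]
    print(n,len(q),'x,y,z pct',np.percentile(q,[1,10,50,90,99],axis=0).round(1).tolist())
E
```

```text
push 1060 x,y,z pct [[-95.7, -46.5, 220.3], [-95.2, -44.3, 224.7], [-91.2, -34.6, 234.1], [-79.4, -33.1, 242.0], [-74.0, -33.0, 243.6]]
bar 1047 x,y,z pct [[-95.6, 20.6, 220.5], [-95.2, 20.7, 224.8], [-91.1, 22.2, 234.2], [-79.2, 32.0, 241.8], [-73.9, 34.1, 243.4]]
```

Call:
move_arm(
  motion=[
    [0,0,0,0,-0.001,0.02,0.054],
    [0,0,0,0,-0.001,0.036,0.054],
    [0,0,0,0,-0.001,0.042,0.054],
    [0,0,0,0,-0.001,0.046,0.054],
    [0,0,0,0,-0.001,0.05,0.054],
    [0,0,0,0,-0.001,0.052,0.054],
    [0,0,0,0,-0.001,0.052,0.054],
  ],
)

```text
clock: 3.82
eef_pos: [436.3, -48.1, 163.5]
tcp_rot: [3.141, 0.0, 1.84]
contact_force: [0.2, -1.2, 1.7]
opening: 0.632
grasp_force: 0.8
```

```bash
python3 st.py
```

```text
3.83 box [-84.2  -7.5] z 163.5 [3.1410e+00 4.0000e-04 1.8399e+00] open mm 53.973919348577056 F [ 0.2 -1.2  1.7]
```

Call:
move_arm(
  motion=[
    [0,0,0,0,0,0.004,0.054],
    [0,0,0,0,0,0.008,0.054],
    [0,0,0,0,0,0.012,0.054],
    [0,0,0,0,0,0.016,0.054],
    [0,0,0,0,0,0.018,0.054],
    [0,0,0,0,0,0.018,0.054],
  ],
)

```text
clock: 4.58
eef_pos: [435.9, -48.0, 145.1]
tcp_rot: [-3.141, -0.0, 1.84]
contact_force: [0.8, -2.4, 2.6]
opening: 0.63
grasp_force: 1.5
```

```bash
python3 shot.py w3 wrist
```

```text
4.58 box [-84.5  -7.9] z 145.1 [-3.1413e+00 -1.0000e-04  1.8398e+00] open mm 53.79851601700413 F [ 0.8 -2.4  2.6]
```

View pics/w3.png

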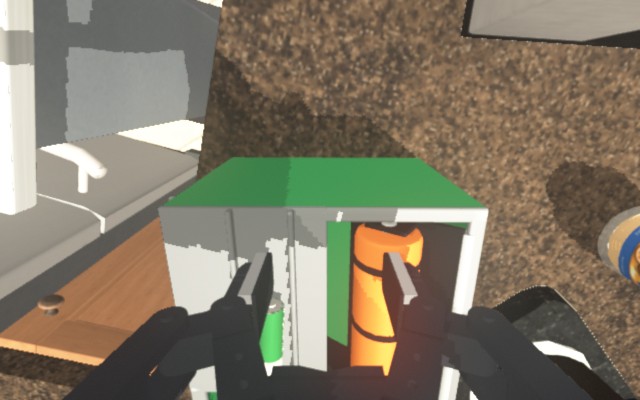

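The flap is opening: bar top at about (388,290) has sunk, and the push finger at (258,270) is behind the battery's end (270,305). I measure the bar height and tip offset.

```bash
cat > ang.py <<'E'
import sys
from h import *
f=np.load(sys.argv[1]+".npz");p,d,K,T=f['p'],f['d'],f['camera_matrix'],f['world_from_camera']
o=np.array([465.95,-127.34]);th=-1.3016;R=np.array([[np.cos(th),-np.sin(th)],[np.sin(th),np.cos(th)]])
m=cv2.erode(orange(p),np.ones((3,3)))
v,u=np.nonzero(m);P=pts(K,T,d,np.c_[u,v]);b=np.c_[(P[:,:2]-o)@R,P[:,2]]
q=b[(abs(b[:,1]-28)<25)&(b[:,0]<56)&(b[:,0]>-96)]
zt=np.percentile(q[:,2],98);print('bar top z',zt)
a=np.linspace(0,.95,200);print('flap',a[np.argmin(abs(-35*np.sin(a)+20*np.cos(a)+18+135-zt))])
k=cv2.inRange(cv2.cvtColor(p,cv2.COLOR_RGB2HSV),(45,120,60),(75,255,255));v,u=np.nonzero(k);P=pts(K,T,d,np.c_[u,v]);b=np.c_[(P[:,:2]-o)@R,P[:,2]]
q=b[(b[:,1]>-57)&(b[:,1]<-27)&(b[:,2]>141)&(b[:,2]<154)]
if len(q):print('batt green',len(q),np.percentile(q,[1,99],axis=0).round(1).tolist())
E
python3 ang.py w3
```

```text
bar top z 148.36396829096907
flap 0.6349246231155778
batt green 858 [[-57.7, -43.7, 146.5], [-27.3, -32.4, 151.2]]
```

Call:
move_arm(
  motion=[
    [0,0,0,0,0,0.004,0.054],
    [0,0,0,0,0,0.0075,0.054],
    [0,0,0,-0.003,0,0.0075,0.054],
    [0,0,0,-0.009,0,0.0075,0.054],
    [0,0,0,-0.016,0,0.0075,0.054],
    [0,0,0,-0.023,0,0.0075,0.054],
    [0,0,0,-0.03,0,0.0075,0.054],
    [0,0,0,-0.03,0,0.0075,0.054],
  ],
)

```text
clock: 5.62
eef_pos: [444.4, -77.8, 137.9]
tcp_rot: [3.141, 0.001, 1.839]
contact_force: [0.4, -2.0, 3.7]
opening: 0.634
grasp_force: 1.8
```

```bash
python3 shot.py w4 wrist; python3 ang.py w4
```

```text
5.62 box [-53.4  -7.6] z 137.9 [3.1410e+00 9.0000e-04 1.8391e+00] open mm 54.18226535643552 F [ 0.4 -2.   3.7]
bar top z 142.02969054893128
flap 0.7924623115577889
batt green 772 [[-39.2, -41.4, 146.2], [-9.0, -31.9, 151.3]]
```

View pics/w4.png

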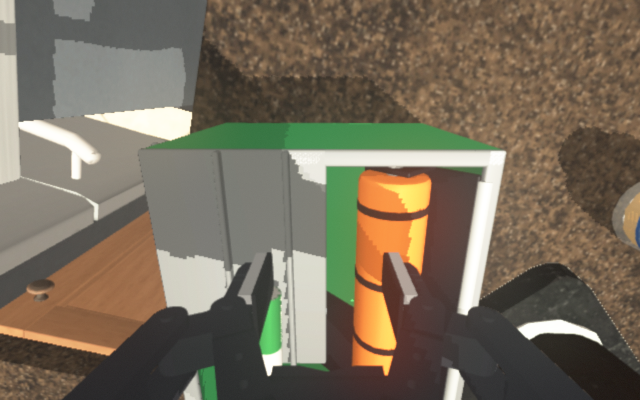

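The battery moved with the finger (rear at x≈-42) and lies nearer the right lip; the flap is at about 0.8 rad. I push on, slightly toward that lip.

Call:
move_arm(
  motion=[
    [0,0,0,-0.008,0.001,0,0.054],
    [0,0,0,-0.017,0.002,0,0.054],
    [0,0,0,-0.026,0.002,0,0.054],
    [0,0,0,-0.035,0.002,0,0.054],
    [0,0,0,-0.044,0.002,0,0.054],
    [0,0,0,-0.053,0.002,0,0.054],
    [0,0,0,-0.062,0.002,0,0.054],
    [0,0,0,-0.071,0.002,0,0.054],
  ],
)

```text
clock: 6.68
eef_pos: [464.9, -145.5, 137.8]
tcp_rot: [-3.142, -0.0, 1.84]
contact_force: [-0.4, 2.9, 3.3]
opening: 0.631
grasp_force: 1.9
```

Call:
move_arm(
  motion=[
    [0,0,0,-0.002,0,0,0.054],
    [0,0,0,-0.002,0,0,0.054],
    [0,0,0,-0.002,0,0,0.054],
  ],
)

```text
clock: 7.05
eef_pos: [465.7, -147.2, 138.0]
tcp_rot: [3.141, 0.001, 1.84]
contact_force: [0.8, -2.3, 4.8]
opening: 0.632
grasp_force: 1.9
```

```bash
python3 shot.py w5 wrist; python3 ang.py w5
```

```text
7.05 box [19.1 -5.5] z 138.0 [3.1408e+00 1.3000e-03 1.8400e+00] open mm 53.98793659479682 F [ 0.8 -2.3  4.8]
bar top z 142.12531095417
flap 0.7924623115577889
batt green 10 [[11.9, -43.2, 141.3], [30.2, -32.1, 151.8]]
```

View pics/w5.png

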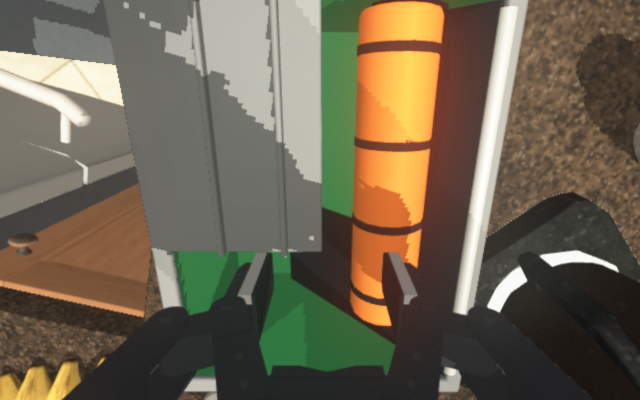

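The tray is empty (bare lane from (240,0) to (250,250)), the flap is still open and nothing is on the tray end; the battery has gone over. I let go by lifting straight up.

Call:
move_arm(
  motion=[
    [0,0,0,0,0,-0.005,0.054],
    [0,0,0,0,0,-0.015,0.054],
    [0,0,0,0,0,-0.027,0.054],
    [0,0,0,0,0,-0.04,0.054],
    [0,0,0,0,0,-0.065,0.054],
    [0,0,0,0.01,0,-0.1,0.054],
    [0,0,0,0.01,0,-0.122,0.054],
    [0,0,0,0.01,0,-0.122,0.054],
  ],
)

```text
clock: 8.1
eef_pos: [463.4, -137.2, 261.7]
tcp_rot: [3.139, 0.002, 1.84]
contact_force: [0.3, 0.6, -0.4]
opening: 0.634
grasp_force: 0.0
```

```bash
python3 shot.py w6 wrist; python3 ang.py w6
```

```text
8.1 box [ 8.8 -5.1] z 261.7 [3.1387e+00 1.6000e-03 1.8400e+00] open mm 54.109109452505166 F [ 0.3  0.6 -0.4]
bar top z 173.38868640679553
flap 0.0
```

View pics/w6.png

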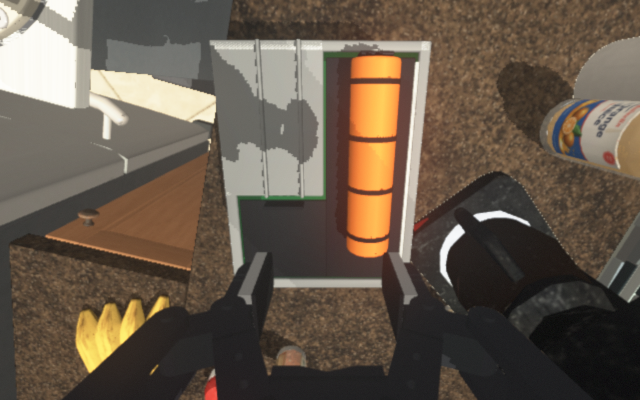

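The tray is empty, the flap is shut (bar top at 173 mm, 0 rad), no battery is on the flap, and nothing else has moved. Handing in.

```bash
python3 -c "
from rig import order
print(order.sign_off())"
```

```text
the job is handed in; nothing more can be done
None
```

I pushed the battery off the tray end while the flap was held open at about 0.8 rad. The last picture shows the tray empty, the flap shut and no battery on it, though I never saw the battery on the box floor. I handed the job in at about 8 s.

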